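Close up the sample cooler

ROBOT

A 6-joint arm with a two-finger parallel gripper is mounted at the origin on the work surface. World frame = base frame: x ahead of the robot, y to its left, z up, the work surface at z = 0. Lengths are in mm, angles in rad, forces in N, time in s.
With the tool pointing down it reaches from about 300 to 950 mm from the base axis. Payload 3.1 kg.
Tool frame: the origin (TCP) lies at the centre of the arm's flange, where the gripper is bolted on; the fingertips stand 173 mm ahead of it and the grasp point (between the pads) lies 155 mm ahead of it; z points along the fingers, y is the line along which they close (so a half turn about z gives the same grasp; the last joint's range is limited). The gripper opens to 85 mm and grips with 20 to 120 N. Pads are 22 mm wide; open, the fingers measure 114 mm over their backs; the gripper's body (76 mm by 85 mm) begins 54 mm behind the grasp point. The pads swing forward as they close: fully open they stand 13 mm farther back than shut.
Start: joints at [-1.328, 0.308, 1.634, -0, 1.2, -0.07], TCP at [192.301, -594.688, 404.672] pointing down, gripper open.
Joint ranges: [-3.06, 3.06], [-0.79, 1.96], [0.05, 2.63], [-1.19, 4.34], [0.05, 2.64], [-2.94, 2.94]. Speed limits (rad/s): [2.79, 2.79, 3.14, 3.14, 3.14, 3.14].

INTERFACE

Orientations are given as a rotation vector (axis times angle).
In Python, from rig import ctrl gives the robot as it stands. The module is installed in compiled form; this text tells all that it offers.
- The arm moves only by the tool jog_arm, never from a script. Its argument "commands" is a list of rows, each an object with "dp": the shift along the tool's x, y, z in cm, a list of three; "twist": the turn about the tool's z in rad. In form: [{"dp": [x, y, z], "twist": twist}, ...]. A call has 1 to 20 rows; each row is the pose to reach, as a shift and turn from the pose commanded when the call began, along the tool's axes at that moment; what a row does not reach only later rows make up. A row lasts 1/10 s, in which the tool goes at most 50 mm and 8.59 degrees, less where a joint would pass 70% of its speed; a pose out of reach is approached as far as the arm can. A call with a gripper value outside its range is refused whole. "claw" is the opening, from -1 (shut) to 1 (fully open), set as the call begins (left out, the last holds). The fingers move at their own pace and stop on an object; the grip force is fixed at half the most. Time passes only in rows, so rows that repeat a pose let the fingers close. It gives the time, the measured TCP pose, the force, the opening and the grip force at its end, in the units of the state.
- ctrl.sense(): the state, without advancing time (a new reading comes with each control period).
- ctrl.camera(name): name is "side" or "top" or "wrist"; returns (picture, depth): 420x560x3 uint8, red, green, blue; 420x560 float32, mm along the optical axis (not along the pixel's ray), 0 where there is no reading.
- ctrl.camera_info(name): a dict with "camera_matrix" (3x3 intrinsics, pixels), "D" ([k1, k2, p1, p2, k3] as OpenCV has them; the pictures are not rectified), "xyz" and "rotation" of the camera in the world; the wrist camera has in their place "hand_eye" (4x4, takes a point from camera to tool coordinates, whose origin is the TCP and whose axes are the flange's). Camera axes: x right, y down, z forward; pixel columns grow to the right and rows downward; lengths in mm; the calibration is good to about 2 mm. A picture is of the moment at which its call begins: read the wrist's pose just before it. camera_info takes no time and is no camera call.
- ctrl.close_job(): hands the job in; it is judged then, once.
The state is a dict: "time": time; "q": joint angles; "joint_vel": joint speeds; "effort": joint torques, N m; "tcp_pos": TCP position; "ee_rot": TCP orientation; "contact_force": force on the tool from outside, world axes, zero at the start; "torque": the same for the moment, N m; "grip_width": finger opening in mm; "finger_force": force on a finger pad.
Only numpy, scipy, OpenCV 4.12 (cv2) and the standard library are available. Lean on these libraries where they do the work, as an engineer would, in place of code of your own. Each camera call takes 0.05 s, during which the arm holds its last target. There are 200 camera calls.

TASK

Get the sample cooler ready for its run: with your fingertips push both trays, the vial tray and the reagent tray, fully home (in either order), and only then push the raised lid down until it is fully shut. Nothing needs to be gripped or lifted; leave the loose bottles, jar, vial, beaker, box and screwdriver standing or lying where they are.

Things in the scene. Friction and masses are not known exactly. Their poses are not given: they have to be found in the camera images.
- cooler: The sample cooler, a heavy white box with a blue foot, fixed to the bench: 170 (x, front to back) x 280 (y, wide) x 105 mm high, open on top. Origin at the centre of its underside on the bench. Its front, with the two trays side by side, faces its own -x (roughly towards the robot); +y is its left seen from the robot; z up. Its place on the bench and its yaw vary.
- vial_tray (a joint): How far the vial tray (the left, +y one of the two, 25 small white-capped vials seated in it) sticks out, in m: 0 = fully home against its stop, larger = further out along the cooler's -x; it starts 0.03 to 0.06 out and can come out 0.10. It slides with about 1.5 N of friction, has no spring and stays where it is left. The vials are fixed in it.
- reagent_tray (a joint): The same for the reagent tray (the right, -y one, six wide amber bottles with black caps seated in it).
- vial_tray_front (a point): Centre of the flat outer face of the vial tray's grey front plate, 56 mm above the bench; moves with the tray; axes as the cooler's (its outer side is -x). The plate is 126 mm wide (y), 62 mm high (from 25 to 87 mm above the bench) and 10 mm thick; when home its outer face stands 10 mm in front of the cooler's front wall, 95 mm from the cooler's origin.
- reagent_tray_front (a point): The same point on the reagent tray's front plate, which has the same size.
- lid (a joint): Lid angle in rad: 0 = shut (level on the cooler's rim), growing as it opens upward and backward; starts 0.85 to 1.1, stop at 1.5. Its stiff hinge keeps it at any angle where it is left; 2 to 5 N near its free edge moves it.
- lid_hinge (a point): The lid's hinge line at its middle: runs along the cooler's y at the cooler's rear top edge (cooler frame x +85, y 0, z +106 mm). The lid is a flat white panel 175 mm long from the hinge to its free edge (which points to the cooler's -x when shut), 280 mm wide, 8 mm thick above the hinge line, with a 10 mm lip turned down at the free edge. This point turns with the lid.
- lid_push (a point): Point on the lid's upper (outer) face, mid-width, 135 mm from the hinge line and 8 mm above the lid's underside; turns with the lid: own x points from the free edge to the hinge, own z is the outward normal of the upper face. Shut, it is 114 mm above the bench.
- headspace_vial: Loose glass vial with a metal cap, 23 mm diameter, 46 mm high, standing in front of the cooler between the two trays. Origin at the centre of its underside. To be left alone.
- solvent_bottle: Loose amber bottle, 64 mm diameter, 120 mm high, standing beside the cooler on its right (-y). Origin under its centre. To be left alone.
- cap_jar: Loose white jar, 60 mm diameter, 70 mm high, standing beside the cooler on its left (+y). Origin under its centre. To be left alone.
- beaker: Loose open glass beaker, 68 mm diameter, 85 mm high, standing on the right of the bench. Origin under its centre. To be left alone.
- vial_box: Loose grey open divided box, 130 x 100 x 50 mm, on the left of the bench. Origin under its centre. To be left alone.
- screwdriver: Loose screwdriver with a red handle lying flat on the bench, to the right in front of the cooler. About 180 mm long along its own x; origin near its middle. To be left alone.
- spray_bottle: Loose white bottle with a black cap, 56 mm diameter, 150 mm high, standing on the left. Origin under its centre. To be left alone.

How it is judged:
By the outcome, as a careful person would: the job done as asked, in the order asked, and still so for the second after the job is handed in, with the robot touching nothing.
It also fails if it takes over 59 s, if anything falls off the work surface, if the arm or the gripper's body presses on something with over 40 N, if the wrist force passes 120 N, or if a joint passes its speed limit or range.

## Working session

There is one attempt and no reset: what is moved stays moved. The work goes in short steps, Python scripts to look and compute and a tool call to move; the robot and the scene stay as the last step left them, time stands still between calls to the robot, and variables do not carry over. Pictures are saved under pics/ and viewed, at most 10 in all, crops included, and the job is handed in when it is done.

Besides the shell and the picture viewer there is one more tool, called after ">>>" as name(argument=value, ...), one argument or row to a line, values as JSON. jog_arm: Moves the arm, as the interface text tells. Its arguments: {"type":"object","properties":{"commands":{"type":"array","items":{"type":"object","properties":{"dp":{"type":"array","items":{"type":"number"}},"twist":{"type":"number"}}}},"claw":{"type":"number"}},"required":["commands"]}

```bash
mkdir -p pics; cat > h.py <<'E'
import numpy as np, cv2
from rig import ctrl
from scipy.spatial.transform import Rotation as R
def shot(n):
    s=ctrl.sense(); im,d=ctrl.camera(n); return s,im,d
def cloud(n,s,d):
    c=ctrl.camera_info(n); K=np.array(c["camera_matrix"],float); D=np.array(c["D"],float)
    v,u=np.mgrid[0:420,0:560]
    p=cv2.undistortPoints(np.stack([u.ravel(),v.ravel()],1).astype(float)[:,None],K,D)[:,0]
    P=np.c_[p,np.ones(len(p))]*d.reshape(-1,1)
    if n=="wrist":
        H=np.array(c["hand_eye"]); P=P@H[:3,:3].T+H[:3,3]
        P=R.from_rotvec(s["ee_rot"]).apply(P)+s["tcp_pos"]
    else:
        M=np.array(c["rotation"],float); M=M if M.shape==(3,3) else R.from_rotvec(M.ravel()).as_matrix()
        P=P@M.T+np.array(c["xyz"])
    P[d.ravel()==0]=np.nan
    return P.reshape(420,560,3)
E
python3 - <<'E'
from h import *
for n in("top","side"):
    s,im,d=shot(n); cv2.imwrite(f"pics/{n}0.png",im[:,:,::-1]); np.save(n,cloud(n,s,d)); np.save(n+"im",im)
    print(n,ctrl.camera_info(n)["xyz"],np.shape(ctrl.camera_info(n)["rotation"]))
print(s)
E
```

```text
top [ 458.87123778   -8.65167374 1541.56727445] (3,)
side [333.75242255 706.01647958 886.83036425] (3,)
{'time': 0.05, 'q': array([-1.32768905e+00,  3.08976301e-01,  1.63517569e+00, -1.38034743e-05,
        1.19969269e+00, -6.96750497e-02]), 'joint_vel': array([-0.00049919, -0.00264738, -0.0006881 ,  0.00047344,  0.00153915,
        0.00064284]), 'effort': array([-4.85812870e-04, -4.16698766e+01, -2.77871507e+01, -1.96796473e-04,
        4.57405651e-03,  2.34503455e-05]), 'tcp_pos': array([ 192.20249118, -594.2703254 ,  403.46967476]), 'ee_rot': array([-3.10103572e+00, -4.88975491e-01,  3.26261546e-04]), 'contact_force': array([ 0.0255314 , -0.45698273,  0.18346984]), 'torque': array([-0.00879087,  0.00249673,  0.01597231]), 'finger_force': 0.0, 'grip_width': 85.44144961933146}
```

View pics/top0.png

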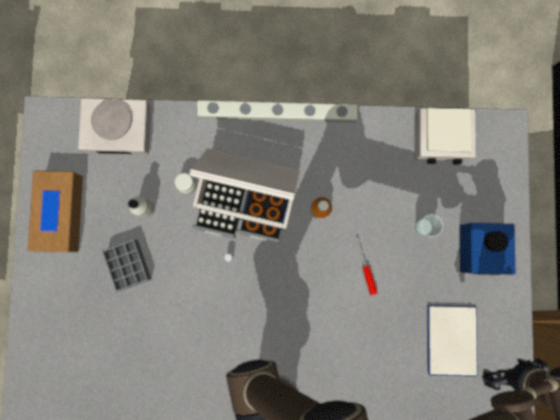

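View pics/side0.png

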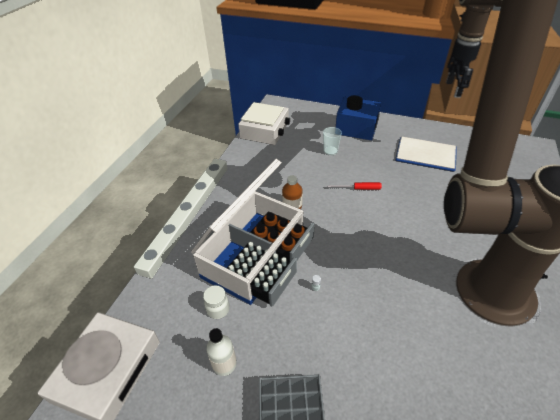

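The top view shows the cooler at about (245,200), with the front plates near (215,230) and (262,236). The vial stands at (228,258) and the lid's raised edge runs from (192,172) to (296,192). In the side view the vial is at (316,283), in front of the trays.

```bash
cat > m.py <<'E'
from h import *
T=np.load("top.npy"); S=np.load("side.npy"); im=np.load("topim.npy")
for c in [(228,258),(321,206),(184,183),(200,232),(235,236),(245,235),(278,238),(192,172),(296,192),(196,205),(287,224),(240,215),(303,420)]:
    if c[1]<420: print(c,T[c[1],c[0]].round(0))
A=np.r_[T[150:270,160:340].reshape(-1,3),S[140:310,180:340].reshape(-1,3)]
A=A[np.isfinite(A).all(1)]
# rim: points near z=105
r=T[165:240,180:305].reshape(-1,3); r=r[np.abs(r[:,2]-106)<4]
print("rim n",len(r), cv2.minAreaRect(r[:,:2].astype(np.float32)))
np.save("A",A)
# height map, 2 mm/px
g=np.zeros((300,300),np.float32)
for p in A:
    i,j=int((p[0]-350)/1.5),int((p[1]+100)/1.5)
    if 0<=i<300 and 0<=j<300: g[i,j]=max(g[i,j],p[2])
g=cv2.applyColorMap(np.clip(g,0,255).astype(np.uint8),cv2.COLORMAP_JET)
cv2.imwrite("pics/hm.png",cv2.resize(g[::-1,::-1],(600,600),interpolation=0))
E
python3 m.py
```

```text
(228, 258) [453. 137.  46.]
(321, 206) [ 610. -134.  115.]
(184, 183) [673. 273.  72.]
(200, 232) [531. 231.   0.]
(235, 236) [520. 119.  31.]
(245, 235) [525.  91.   1.]
(278, 238) [518. -12.  -0.]
(192, 172) [676. 218. 257.]
(296, 192) [664. -65.  -0.]
(196, 205) [604. 228. 114.]
(287, 224) [562. -39.  11.]
(240, 215) [578. 100. 106.]
rim n 474 ((661.6685791015625, 86.51966857910156), (280.0289001464844, 182.36654663085938), 78.20429229736328)
```

View pics/hm.png

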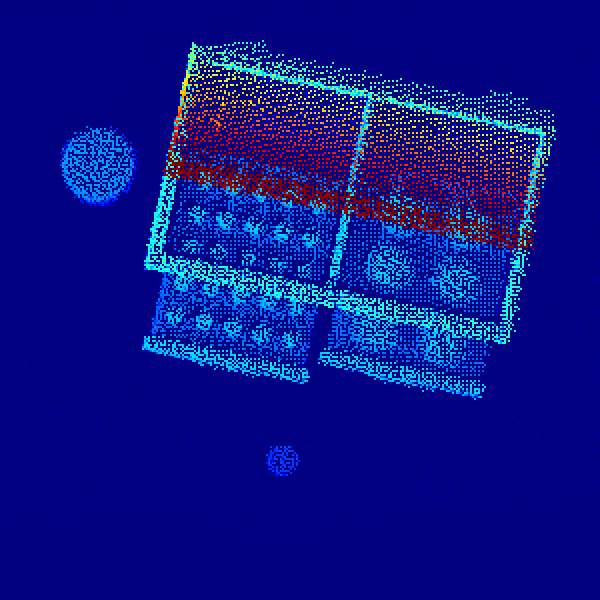

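The height map shows the rim, the jar, the vial and both plates clearly, with the cooler's yaw at about -0.205. Next I fit the cooler frame and work out the targets.

```bash
cat > f.py <<'E'
from h import *
from scipy.optimize import minimize
A=np.load("A.npy")
T=np.load("top.npy"); r=T[165:240,180:305].reshape(-1,3); r=r[np.abs(r[:,2]-105)<5]
# yaw from front rim line
def fr(P,y,o=(0,0)):
    c,s=np.cos(y),np.sin(y); d=P[:,:2]-o; return np.c_[d[:,0]*c+d[:,1]*s,-d[:,0]*s+d[:,1]*c,P[:,2]]
y=-0.205
B=A[(A[:,2]>100)&(A[:,2]<112)]
for k in range(3):
    q=fr(B,y); e=np.percentile(q[:,0],2); m=(q[:,0]<e+12)
    f=np.polyfit(q[m,1],q[m,0],1); y-=np.arctan(f[0])
q=fr(B,y); x0,x1=np.percentile(q[:,0],[1,99.5]); fm=q[q[:,0]<x0+10]; ya,yb=np.percentile(fm[:,1],[1,99])
print("yaw",y,"front x",x0,"rear",x1,"depth",x1-x0,"width",yb-ya)
o=np.array([x0+85,(ya+yb)/2]); o=np.array([o[0]*np.cos(y)-o[1]*np.sin(y),o[0]*np.sin(y)+o[1]*np.cos(y)])
print("origin",o)
q=fr(A,y,o)
for n,l,h in(("vial",25,125),("reag",-125,-25)):
    m=(q[:,1]>l)&(q[:,1]<h)&(abs(q[:,2]-84)<8)&(q[:,0]<-96)&(q[:,0]>-190)
    mm=(q[:,2]>75)&(q[:,2]<95)&(q[:,0]<-96)&(q[:,0]>-190)&(q[:,1]*np.sign(l+h)>-3)
    xf=np.percentile(q[m,0],3); p=q[mm&(q[:,0]<xf+12)]
    print(n,"face x",xf,"out",-95-xf,"y range",np.percentile(p[:,1],[1,99]))
L=q[(q[:,2]>130)&(abs(q[:,1])<135)&(q[:,0]<100)&(q[:,0]>-80)]
ang=np.arctan2(L[:,2]-106,85-L[:,0]); rr=np.hypot(L[:,2]-106,85-L[:,0])
print("lid ang",np.percentile(ang,[5,50,95]),"len",np.percentile(rr,99))
v=fr(np.array([[453,137,46.]]),y,o); print("vial",v)
np.savez("c.npz",y=y,o=o)
def w(x,yy): return o+[x*np.cos(y)-yy*np.sin(y),x*np.sin(y)+yy*np.cos(y)]
s=ctrl.sense(); M=R.from_rotvec(s["ee_rot"]).as_matrix()
for nm,(x,yy),z in (("vial pre",(-175,67),400),("reag pre",(-175,-67),400)):
    t=np.r_[w(x,yy),z]; print(nm,t,"dp cm",M.T@(t-s["tcp_pos"])/10)
print("twist",np.arctan2(M[1,0],M[0,0])-y, M[:,2])
E
python3 f.py
```

```text
yaw -0.20818582341086622 front x 536.1069373034361 rear 718.0641312200328 depth 181.95719391659668 width 273.24742450590014
origin [653.46791478  88.30318037]
vial face x -146.35504953390017 out 51.35504953390017 y range [  3.63495219 127.04162689]
reag face x -129.59192239903427 out 34.591922399034274 y range [-127.85766087   -4.16376853]
lid ang [0.98173757 1.08608726 1.29993288] len 178.36649672870658
vial [[-206.20422265    6.2115745    46.        ]]
vial pre [496.09451523 190.02639855 400.        ] dp cm [ 53.05131176 -65.27485846   0.49836152]
reag pre [468.39869348  58.91979514 400.        ] dp cm [ 46.38178429 -53.65260583   0.47292272]
twist 0.5209748944188158 [-5.44415012e-04  2.05531981e-03 -9.99997740e-01]
```

>>> jog_arm(
  claw=-1,
  commands=[
    {"dp":[3,-3.4,0],"twist":0.05},
    {"dp":[6,-6.8,0],"twist":0.1},
    {"dp":[9,-10.2,0],"twist":0.15},
    {"dp":[12,-13.6,0],"twist":0.2},
    {"dp":[15,-17,0],"twist":0.25},
    {"dp":[18,-20.4,0],"twist":0.3},
    {"dp":[21,-24,0],"twist":0.35},
    {"dp":[24,-27.5,0],"twist":0.4},
    {"dp":[27,-31,0],"twist":0.45},
    {"dp":[30,-34.5,0],"twist":0.5},
    {"dp":[33,-38,0],"twist":0.52},
    {"dp":[36,-41.5,0],"twist":0.52},
    {"dp":[39,-45,0],"twist":0.52},
    {"dp":[42,-48.5,0],"twist":0.52},
    {"dp":[44,-51.5,0],"twist":0.52},
    {"dp":[46,-53.5,0],"twist":0.52},
    {"dp":[46,-53.5,0],"twist":0.52},
    {"dp":[46,-53.5,0],"twist":0.52},
    {"dp":[46,-53.5,0],"twist":0.52},
    {"dp":[46,-53.5,0],"twist":0.52},
  ],
)

```text
time: 2.1
tcp_pos: [464.9, 54.9, 404.5]
ee_rot: [3.124, -0.327, -0.001]
contact_force: [0.5, 0.5, 0.8]
grip_width: 0.3
finger_force: 0.0
```

```bash
cat > st.py <<'E'
from h import *
c=np.load("c.npz");y=float(c["y"]);o=c["o"]
def st():
    s=ctrl.sense(); d=s["tcp_pos"][:2]-o
    M=R.from_rotvec(s["ee_rot"]).as_matrix(); k=np.array([[np.cos(y),np.sin(y)],[-np.sin(y),np.cos(y)]])
    print("t",s["time"],"tcp cooler",(k@d).round(1),"tip z",s["tcp_pos"][2]-173,"yaw err",np.arctan2(M[1,0],M[0,0])-y,"F cooler",(k@s["contact_force"][:2]).round(1),s["contact_force"][2].round(1),"grip",s["grip_width"])
if __name__=="__main__": st()
E
python3 - <<'E'
from st import *
st(); s,im,d=shot("wrist"); cv2.imwrite("pics/w1.png",im[:,:,::-1]); np.save("w1",cloud("wrist",s,d))
E
```

```text
t 2.1 tcp cooler [-177.6  -71.6] tip z 231.47193049934037 yaw err -0.0006266976238082089 F cooler [0.4 0.6] 0.8 grip 0.34749174874942623
```

View pics/w1.png

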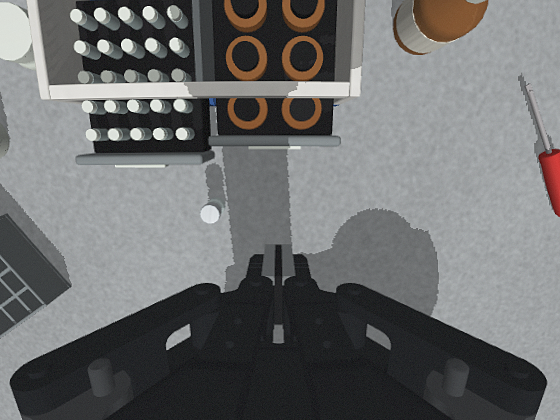

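The shut fingers are at about (278,270), facing the middle of the reagent plate, and they clear the vial at (210,213).

>>> jog_arm(
  commands=[
    {"dp":[0,-0.2,3],"twist":0},
    {"dp":[0,-0.4,6],"twist":0},
    {"dp":[0,-0.4,9],"twist":0},
    {"dp":[0,-0.4,12],"twist":0},
    {"dp":[0,-0.4,15],"twist":0},
    {"dp":[0,-0.4,17],"twist":0},
    {"dp":[0,-0.4,17.6],"twist":0},
    {"dp":[0,-0.4,17.6],"twist":0},
    {"dp":[1.0,-0.4,17.6],"twist":0},
    {"dp":[2,-0.4,17.6],"twist":0},
    {"dp":[2.5,-0.4,17.6],"twist":0},
    {"dp":[3,-0.4,17.6],"twist":0},
    {"dp":[3.5,-0.4,17.6],"twist":0},
    {"dp":[4,-0.4,17.6],"twist":0},
    {"dp":[4.5,-0.4,17.6],"twist":0},
    {"dp":[5,-0.4,17.6],"twist":0},
    {"dp":[5.5,-0.4,17.6],"twist":0},
    {"dp":[6,-0.4,17.6],"twist":0},
    {"dp":[6.3,-0.4,17.6],"twist":0},
    {"dp":[6.3,-0.4,17.6],"twist":0},
  ],
)

```text
time: 4.15
tcp_pos: [528.5, 46.7, 228.7]
ee_rot: [-3.125, 0.325, -0.002]
contact_force: [-0.8, 0.0, -0.6]
grip_width: 0.3
finger_force: 0.0
```

```bash
python3 st.py
```

```text
t 4.15 tcp cooler [-113.7  -66.5] tip z 55.69589948062162 yaw err 0.0008776887021178514 F cooler [-0.8 -0.2] -0.6 grip 0.3113266804448521
```

>>> jog_arm(
  commands=[
    {"dp":[0.2,0,0],"twist":0},
    {"dp":[0.4,0,0],"twist":0},
    {"dp":[0.6,0,0],"twist":0},
    {"dp":[0.8,0,0],"twist":0},
    {"dp":[0.8,0,0],"twist":0},
  ],
)

```text
time: 4.65
tcp_pos: [536.0, 45.1, 228.7]
ee_rot: [-3.125, 0.325, -0.001]
contact_force: [-0.4, 0.0, 0.0]
grip_width: -0.0
finger_force: 0.3
```

```bash
python3 st.py
```

```text
t 4.65 tcp cooler [-106.   -66.5] tip z 55.71806363196228 yaw err 0.0009170002290562751 F cooler [-0.4 -0.1] 0.0 grip -0.02729177155303168
```

```bash
python3 - <<'E'
from st import *
s,im,d=shot("wrist"); cv2.imwrite("pics/w2.png",im[:,:,::-1])
E
```

```text
(no output)
```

View pics/w2.png

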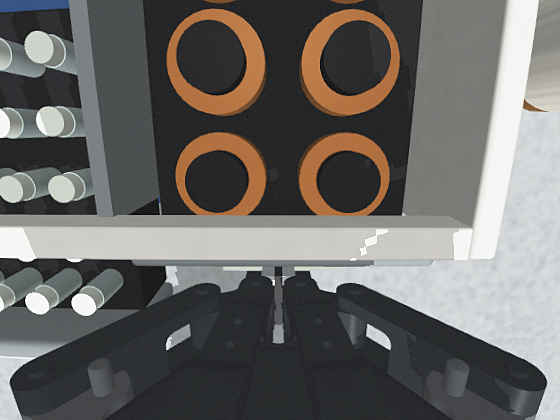

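The reagent plate is almost under the front wall at (300,262), with the fingers touching it. I keep pushing until the stop shows up in the force.

>>> jog_arm(
  commands=[
    {"dp":[0.1,0,0],"twist":0},
    {"dp":[0.2,0,0],"twist":0},
    {"dp":[0.3,0,0],"twist":0},
    {"dp":[0.3,0,0],"twist":0},
  ],
)

```text
time: 5.1
tcp_pos: [538.1, 44.7, 228.6]
ee_rot: [-3.125, 0.325, 0.003]
contact_force: [-3.5, 1.3, 4.2]
grip_width: -0.1
finger_force: 2.0
```

```bash
python3 st.py
```

```text
t 5.1 tcp cooler [-103.8  -66.5] tip z 55.62740880525757 yaw err 0.0009439235048721573 F cooler [-3.7  0.5] 4.2 grip -0.1253553945688792
```

>>> jog_arm(
  commands=[
    {"dp":[0.1,0,0],"twist":0},
    {"dp":[0.2,0,0],"twist":0},
    {"dp":[0.2,0,0],"twist":0},
  ],
)

```text
time: 5.4
tcp_pos: [538.8, 44.6, 228.3]
ee_rot: [-3.125, 0.325, 0.01]
contact_force: [-7.2, 2.7, 6.7]
grip_width: -0.0
finger_force: 4.1
```

```bash
python3 - <<'E'
from st import *
st(); c0,c1=np.load("top.npy"),0
s,im,d=shot("top"); P=cloud("top",s,d)[200:250,230:300].reshape(-1,3)
k=np.array([[np.cos(y),np.sin(y)],[-np.sin(y),np.cos(y)]])
q=np.c_[(P[:,:2]-o)@k.T,P[:,2]]; m=(q[:,2]>75)&(q[:,2]<92)&(q[:,0]<-88)&(q[:,0]>-125)&(q[:,1]<-95)&(q[:,1]>-126)
print("plate pts",q[m].round(0)); print(ctrl.sense()["torque"])
E
```

```text
t 5.4 tcp cooler [-103.1  -66.5] tip z 55.26610223267903 yaw err 0.000838717124006988 F cooler [-7.6  1.1] 6.7 grip -0.028103670396545755
plate pts []
[0.27167638 1.08070985 0.03945362]
```

Force is rising with almost no travel, so this looks like the hard stop. One firmer nudge, then I back off, raise and shift to the vial tray, going around the loose vial.

>>> jog_arm(
  commands=[
    {"dp":[0.2,0,0],"twist":0},
    {"dp":[0.3,0,0],"twist":0},
    {"dp":[0.3,0,0],"twist":0},
    {"dp":[-1,0,0],"twist":0},
    {"dp":[-3,0,0],"twist":0},
    {"dp":[-5,0,0],"twist":0},
    {"dp":[-6,0,0],"twist":0},
    {"dp":[-7,0,-3],"twist":0},
    {"dp":[-8,0,-7],"twist":0},
    {"dp":[-8,-3,-10],"twist":0},
    {"dp":[-8,-7,-11],"twist":0},
    {"dp":[-8,-11,-11],"twist":0},
    {"dp":[-8,-13.5,-11],"twist":0},
    {"dp":[-8,-14,-11],"twist":0},
    {"dp":[-8,-14,-11],"twist":0},
    {"dp":[-8,-14,-11],"twist":0},
  ],
)

```text
time: 7.05
tcp_pos: [490.9, 196.9, 338.3]
ee_rot: [3.124, -0.325, -0.0]
contact_force: [-0.2, -0.2, -0.0]
grip_width: 0.1
finger_force: 0.0
```

```bash
python3 - <<'E'
from st import *
st(); s,im,d=shot("wrist"); cv2.imwrite("pics/w3.png",im[:,:,::-1]); P=cloud("wrist",s,d).reshape(-1,3)
k=np.array([[np.cos(y),np.sin(y)],[-np.sin(y),np.cos(y)]])
q=np.c_[(P[:,:2]-o)@k.T,P[:,2]]
for a,b in((-120,-15),(15,120)):
    b1=(q[:,1]>a)&(q[:,1]<b)
    m=b1&(q[:,2]>78)&(q[:,2]<92)&(q[:,0]<-80)&(q[:,0]>-160)
    w=b1&(q[:,2]>100)&(q[:,2]<110)&(q[:,0]<-70)&(q[:,0]>-160)
    f=lambda v: np.percentile(v,[2,50,98]).round(1) if len(v) else None
    print(m.sum(),"plate x",f(q[m,0]),"rim x",f(q[w,0]))
E
```

```text
t 7.05 tcp cooler [-181.5   72.6] tip z 165.34420998691627 yaw err 0.0007560293072979285 F cooler [-0.1 -0.3] -0.0 grip 0.09266581039162744
2532 plate x [-96.2 -89.8 -83.8] rim x [-84.  -78.3 -72.2]
4473 plate x [-145.2 -133.4  -84.5] rim x [-83.7 -78.  -71.9]
```

View pics/w3.png

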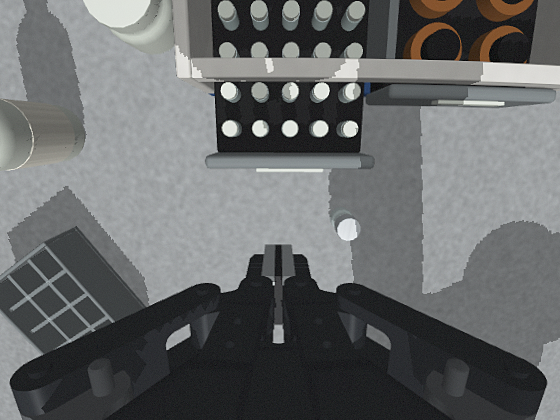

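The reagent plate now sits flush, about 10 mm in front of the wall at (450,95), and the headspace vial is undisturbed at (347,229). Next is the vial tray.

>>> jog_arm(
  commands=[
    {"dp":[0,0,3],"twist":0},
    {"dp":[0,0,6],"twist":0},
    {"dp":[0,0,9],"twist":0},
    {"dp":[0,0,10.5],"twist":0},
    {"dp":[0,0,10.9],"twist":0},
    {"dp":[0,0,10.9],"twist":0},
    {"dp":[1.0,0,10.9],"twist":0},
    {"dp":[2,0,10.9],"twist":0},
    {"dp":[2.5,0,10.9],"twist":0},
    {"dp":[3,0,10.9],"twist":0},
    {"dp":[3.5,0,10.9],"twist":0},
    {"dp":[4,0,10.9],"twist":0},
    {"dp":[4.5,0,10.9],"twist":0},
    {"dp":[5,0,10.9],"twist":0},
    {"dp":[5.5,0,10.9],"twist":0},
    {"dp":[6,0,10.9],"twist":0},
    {"dp":[6.5,0,10.9],"twist":0},
    {"dp":[7,0,10.9],"twist":0},
    {"dp":[7.5,0,10.9],"twist":0},
    {"dp":[7.8,0,10.9],"twist":0},
  ],
)

```text
time: 9.1
tcp_pos: [567.4, 181.5, 229.5]
ee_rot: [3.124, -0.326, -0.004]
contact_force: [-7.7, 2.2, 4.9]
grip_width: 0.2
finger_force: 3.9
```

>>> jog_arm(
  commands=[
    {"dp":[0.2,0,0],"twist":0},
    {"dp":[0.3,0,0],"twist":0},
    {"dp":[0.4,0,0],"twist":0},
  ],
)

```text
time: 9.4
tcp_pos: [568.6, 181.4, 229.4]
ee_rot: [3.124, -0.326, -0.017]
contact_force: [-12.3, 3.8, 11.0]
grip_width: -0.3
finger_force: 6.8
```

```bash
python3 st.py
```

```text
t 9.4 tcp cooler [-102.3   73.6] tip z 56.39587378972999 yaw err 0.00014655920154044155 F cooler [-12.8   1.2] 11.0 grip -0.31492188714975794
```

Both trays are against their stops: the vial tray reads -12.8 N at the same depth as the reagent tray. I retreat, rise and check from there before going to the lid.

>>> jog_arm(
  commands=[
    {"dp":[-1,0,0],"twist":0},
    {"dp":[-3,0,0],"twist":0},
    {"dp":[-5,0,0],"twist":0},
    {"dp":[-7,0,-1],"twist":0},
    {"dp":[-8,0,-4],"twist":0},
    {"dp":[-8,0,-8],"twist":0},
    {"dp":[-8,1,-12],"twist":0},
    {"dp":[-8,3,-16],"twist":0},
    {"dp":[-8,5,-20],"twist":0},
    {"dp":[-8,7,-23],"twist":0},
    {"dp":[-8,7.4,-25],"twist":0},
    {"dp":[-8,7.4,-25],"twist":0},
    {"dp":[-8,7.4,-25],"twist":0},
  ],
)

```text
time: 10.7
tcp_pos: [477.9, 124.8, 479.6]
ee_rot: [-3.124, 0.325, -0.003]
contact_force: [0.0, 0.3, -0.6]
grip_width: -0.3
finger_force: 0.0
```

```bash
cat > chk.py <<'E'
from st import *
st(); s,im,d=shot("wrist"); cv2.imwrite("pics/w4.png",im[:,:,::-1]); P=cloud("wrist",s,d).reshape(-1,3)
k=np.array([[np.cos(y),np.sin(y)],[-np.sin(y),np.cos(y)]])
q=np.c_[(P[:,:2]-o)@k.T,P[:,2]]; f=lambda v: np.percentile(v,[2,50,98]).round(1) if len(v) else None
for a,b in((-120,-15),(15,120)):
    b1=(q[:,1]>a)&(q[:,1]<b)
    m=b1&(q[:,2]>78)&(q[:,2]<92)&(q[:,0]<-86)&(q[:,0]>-160)
    w=b1&(q[:,2]>100)&(q[:,2]<110)&(q[:,0]<-70)&(q[:,0]>-160)
    print(m.sum(),"plate x",f(q[m,0]),"rim x",f(q[w,0]))
# lid from side camera
s,im,d=shot("side"); P=cloud("side",s,d)[140:310,180:340].reshape(-1,3); P=P[np.isfinite(P).all(1)]
q=np.c_[(P[:,:2]-o)@k.T,P[:,2]]; L=q[(q[:,2]>125)&(abs(q[:,1])<150)&(q[:,0]>-80)&(q[:,0]<100)]
if len(L): print("lid",len(L),f(np.arctan2(L[:,2]-106,85-L[:,0])),"top z",f(L[:,2]),"x of top",f(L[L[:,2]>np.percentile(L[:,2],90),0]))
E
python3 chk.py
```

```text
t 10.7 tcp cooler [-179.4   -0.6] tip z 306.57986906109176 yaw err 0.0006587961389668828 F cooler [-0.   0.3] -0.6 grip -0.25182984418560606
779 plate x [-96.6 -91.2 -86.5] rim x [-83.9 -78.5 -72.5]
721 plate x [-95.5 -90.7 -86.4] rim x [-83.7 -77.6 -71.3]
lid 864 [1.  1.  1.1] top z [138.5 253.4 259.2] x of top [-6.6 -1.8  0.6]
```

Both plates stand equally at -96 with the rim at -84, so both trays are home. The lid is at about 1.03 rad. I move over and behind the lid edge.

>>> jog_arm(
  commands=[
    {"dp":[3,0,0],"twist":0},
    {"dp":[6,0,0],"twist":0},
    {"dp":[9,0,0],"twist":0},
    {"dp":[12,0,0],"twist":0},
    {"dp":[15,0,0],"twist":0},
    {"dp":[18,0,0],"twist":0},
    {"dp":[21,0,0],"twist":0},
    {"dp":[22.4,0,0],"twist":0},
    {"dp":[22.4,0,0],"twist":0},
    {"dp":[22.4,0,2],"twist":0},
    {"dp":[22.4,0,4],"twist":0},
    {"dp":[22.4,0,6],"twist":0},
    {"dp":[22.4,0,6],"twist":0},
  ],
)

```text
time: 12.1
tcp_pos: [694.8, 79.4, 413.9]
ee_rot: [3.123, -0.323, -0.016]
contact_force: [-0.5, 0.0, -0.9]
grip_width: 0.1
finger_force: 0.0
```

```bash
python3 st.py
```

```text
t 12.1 tcp cooler [42.3 -0.2] tip z 240.9066788183331 yaw err 0.0018443947302969887 F cooler [-0.5 -0.1] -0.9 grip 0.145852513257035
```

>>> jog_arm(
  commands=[
    {"dp":[-0.9,0,1.0],"twist":0},
    {"dp":[-1.8,0,1.5],"twist":0},
    {"dp":[-2.7,0,2.0],"twist":0},
    {"dp":[-3.5,0,2.7],"twist":0},
    {"dp":[-4.3,0,3.4],"twist":0},
    {"dp":[-5,0,4.1],"twist":0},
    {"dp":[-5.7,0,4.9],"twist":0},
    {"dp":[-6.3,0,5.8],"twist":0},
    {"dp":[-6.9,0,6.7],"twist":0},
    {"dp":[-7.3,0,7.6],"twist":0},
    {"dp":[-7.7,0,8.6],"twist":0},
    {"dp":[-8,0,9.6],"twist":0},
    {"dp":[-8.3,0,10.6],"twist":0},
    {"dp":[-8.4,0,11.3],"twist":0},
    {"dp":[-8.6,0,12],"twist":0},
    {"dp":[-8.6,0,12.3],"twist":0},
  ],
)

```text
time: 13.7
tcp_pos: [612.5, 96.4, 295.5]
ee_rot: [3.124, -0.325, -0.002]
contact_force: [-1.9, 0.8, 2.2]
grip_width: 0.0
finger_force: 1.0
```

```bash
python3 st.py
```

```text
t 13.7 tcp cooler [-41.8  -0.6] tip z 122.46759097837554 yaw err 0.0009492321682652016 F cooler [-2.   0.4] 2.2 grip 0.01109300986661649
```

The lid is following with a contact force of about 3 N. I press the last millimetres.

>>> jog_arm(
  commands=[
    {"dp":[0,0,0.3],"twist":0},
    {"dp":[0,0,0.6],"twist":0},
    {"dp":[0,0,0.9],"twist":0},
    {"dp":[0,0,1.1],"twist":0},
    {"dp":[0,0,1.2],"twist":0},
    {"dp":[0,0,1.2],"twist":0},
  ],
)

```text
time: 14.3
tcp_pos: [613.0, 96.4, 287.4]
ee_rot: [3.124, -0.325, -0.001]
contact_force: [-7.3, -0.5, 13.0]
grip_width: 0.2
finger_force: 6.9
```

```bash
python3 st.py
```

```text
t 14.3 tcp cooler [-41.3  -0.4] tip z 114.37340874908477 yaw err 0.0011521749407114035 F cooler [-7. -2.] 13.0 grip 0.18543976104795856
```

>>> jog_arm(
  commands=[
    {"dp":[0,0,0.2],"twist":0},
    {"dp":[0,0,0.3],"twist":0},
    {"dp":[0,0,0.3],"twist":0},
    {"dp":[0,0,-0.5],"twist":0},
    {"dp":[0,0,-2],"twist":0},
    {"dp":[0,0,-5],"twist":0},
    {"dp":[0,0,-9],"twist":0},
    {"dp":[-4,0,-13],"twist":0},
    {"dp":[-8,0,-17],"twist":0},
    {"dp":[-12,0,-19],"twist":0},
    {"dp":[-14,0,-20],"twist":0},
    {"dp":[-14,0,-20],"twist":0},
    {"dp":[-14,0,-20],"twist":0},
  ],
)

```text
time: 15.6
tcp_pos: [475.8, 125.3, 485.4]
ee_rot: [-3.124, 0.324, -0.005]
contact_force: [-0.5, -0.4, -0.3]
grip_width: -0.1
finger_force: 0.0
```

```bash
python3 - <<'E'
from st import *
st(); k=np.array([[np.cos(y),np.sin(y)],[-np.sin(y),np.cos(y)]])
s,im,d=shot("wrist"); cv2.imwrite("pics/w5.png",im[:,:,::-1]); P=cloud("wrist",s,d).reshape(-1,3); P=P[np.isfinite(P).all(1)]
q=np.c_[(P[:,:2]-o)@k.T,P[:,2]]; f=lambda v: np.percentile(v,[2,50,98]).round(1) if len(v) else None
for a in(-85,-60,-30,0,30,60):
    m=(q[:,0]>a)&(q[:,0]<a+20)&(abs(q[:,1])<130)&(q[:,2]<180); print("lid x",a,m.sum(),f(q[m,2]))
for a,b in((-120,-15),(15,120)):
    m=(q[:,1]>a)&(q[:,1]<b)&(q[:,2]>78)&(q[:,2]<92)&(q[:,0]<-86)&(q[:,0]>-160); print("plate",m.sum(),f(q[m,0]))
s,im,d=shot("side"); cv2.imwrite("pics/side5.png",im[:,:,::-1])
E
```

```text
t 15.6 tcp cooler [-181.4   -0.5] tip z 312.4079966856833 yaw err 0.0015205280446914382 F cooler [-0.4 -0.5] -0.3 grip -0.09135399511840188
lid x -85 4677 [112.6 114.3 115.9]
lid x -60 4873 [112.7 114.3 115.9]
lid x -30 5135 [112.7 114.3 116. ]
lid x 0 4194 [112.5 114.2 116. ]
lid x 30 0 None
lid x 60 0 None
plate 587 [-96.7 -92.3 -88.8]
plate 586 [-95.7 -91.4 -87.7]
```

View pics/side5.png

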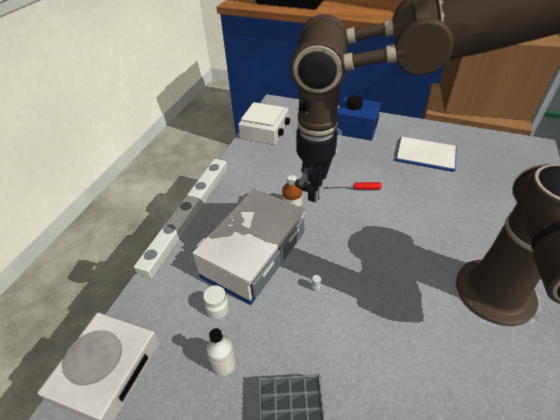

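View pics/w5.png

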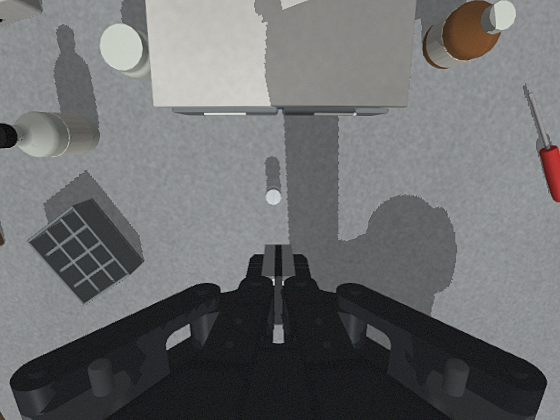

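The lid is level at 114.3 mm across its face. Both plates are home under its edge near (225,110) and (335,110), and the loose items are where they were.

```bash
python3 -c "
from rig import ctrl
print(ctrl.close_job())"
```

```text
the job is handed in; nothing more can be done
None
```

I pushed both trays home against their stops, then shut the lid (level at 114 mm), left the loose items where they were, and handed the job in at about 16 s.

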